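# Load the curing box, shut it, select the programme and start it

## Robot

A 7-joint arm with a two-finger parallel gripper is mounted at the origin on the work surface. World frame = base frame: x ahead of the robot, y to its left, z up, the work surface at z = 0. Lengths are in m, angles in rad, forces in N, time in s.
With the tool pointing down it reaches from about 0.425 to 0.925 m from the base axis. Payload 6.8 kg.
Tool frame: the origin (TCP) lies midway between the tips of the shut fingers; the grasp point (between the pads) lies 19 mm behind it (env.grip_point_offset is the z of the grasp point in the tool frame, in m); z points along the fingers, y is the line along which they close (so a half turn about z gives the same grasp; the last joint's range is limited). The gripper opens to 85 mm and grips with 20 to 120 N. Pads are 22 mm wide; open, the fingers measure 114 mm over their backs; the gripper's body (76 mm by 85 mm) begins 54 mm behind the grasp point. The pads swing forward as they close: fully open they stand 13 mm farther back than shut.
Start: joints at [1.215, 0.477, 0.022, 1.555, -0.011, 1.109, -0.083], TCP at [0.166, -0.654, 0.231] pointing down, gripper open.
Joint ranges: [-2.96, 2.96], [-0.34, 2.1], [-1.41, 1.46], [0.24, 2.44], [-1.37, 4.51], [0.17, 1.92], [-2.96, 2.96]. Speed limits (rad/s): [2.39, 2.39, 3.14, 3.14, 3.14, 3.14, 3.14].

## Interface

Orientations are given as a unit quaternion [w, x, y, z].
In Python, from cell import env gives the robot as it stands.
- The arm moves only by the shell command python3 -m inch 'ROWS'. ROWS is text: rows parted by semicolons, each of 5 numbers parted by spaces: the shift along the tool's x, y, z in m, then the turn about the tool's z in rad, then the finger opening in m, from 0 to 0.0854. A call has 1 to 20 rows; each row is the pose to reach, as a shift and turn from the pose commanded when the call began, along the tool's axes at that moment; what a row does not reach only later rows make up. A row lasts 1/8 s, in which the tool goes at most 62.5 mm and 10.7 degrees, less where a joint would pass 70% of its speed; a pose out of reach is approached as far as the arm can. A call with a gripper value outside its range is refused whole. The fingers move at their own pace and stop on an object; the grip force is fixed at half the most. Time passes only in rows, so rows that repeat a pose let the fingers close. It gives the time, the measured TCP pose, the force, the opening and the grip force at its end, in the units of the state.
- env.read_state(): the state, without advancing time (a new reading comes with each control period).
- env.snapshot(name): name is "scene" or "top" or "wrist"; returns a dict with "image" (384x512x3 uint8, red, green, blue), "camera_matrix" (3x3 intrinsics, pixels), "R" (3x3) and "t" (3): a world point X has camera coordinates R X + t. Camera axes: x right, y down, z forward; pixel columns grow to the right and rows downward; lengths in m; the calibration is good to about 2 mm. The wrist camera is an equidistant fisheye: a pixel r from the principal point sees the ray r / f radians off the axis. A picture is of the moment at which its call begins. There is no depth.
- env.hand_in(): hands the job in; it is judged then, once.
The state is a dict: "clock": time; "joint_pos": joint angles; "joint_vel": joint speeds; "joint_torque": joint torques, N m; "tool_pos": TCP position; "eef_rot": TCP orientation; "wrist_force": force on the tool from outside, world axes, zero at the start; "ft_torque": the same for the moment, N m; "grip_width": opening from 0.0 (shut) to 1.0 (fully open); "grasp_force": force on a finger pad.
Only numpy, scipy, OpenCV 4.12 (cv2) and the standard library are available. Lean on these libraries where they do the work, as an engineer would, in place of code of your own. Each camera call takes 0.05 s, during which the arm holds its last target. There are 200 camera calls.

## Task

Take the stemmed goblet off the build plate and set it down, upright, in the middle of the round turntable inside the open curing box (do not let it drop), then shut the lid fully. Next turn the selector knob until its pointer clicks in at the mark with three dots, let go of it, and only then push the start button below it right in and release it. Leave the small pot, the scraper and the tin where they are.

Things in the scene. Friction and masses are not known exactly. Their poses are not given: they have to be found in the camera images.
- goblet: Orange printed goblet, standing on the build plate, 85 mm tall, about 60 g. Round foot 46 mm across, thin stem 12 mm across, and from 50 to 85 mm above its foot a straight-sided cup 52 mm in outside diameter, open at the top (the place to grip it). Origin: centre of the underside of the foot; z up along its axis.
- plate: Dark flat square build plate, 200 x 200 x 8 mm, fixed on the table; the goblet and the pot stand on it. Origin: centre of its underside.
- machine: White curing box, fixed. Origin: on the table under the centre of its chamber; x away from its front, y left, z up. Chamber: open-topped, 200 (x) x 200 (y) x 120 mm high outside, walls and floor 8 mm. Joined to its right side is a console 180 mm deep, 150 mm wide, centred 175 mm right (-y) of the origin, with a sloping grey panel 15 mm high in front, 130 mm high behind.
- panel (a point): Point on the face of the sloping panel at the selector's axis. x: straight up the slope (35 degrees to the table, rising away from the front); y: left; z: out of the panel, 35 degrees from vertical towards the front. The panel is 200 mm along the slope; the selector stands 130 mm up from its lower edge, the start button 43 mm up, both on its centre line.
- three_dots (a point): Middle of the row of three white dots on the panel, the wanted position, 47 mm from the selector's axis. Rows of one, two, three and four dots (each 6 mm) run outward from 38 mm off the axis, at 54 and 18 degrees left and 18 and 54 degrees right of straight up the slope. Axes as panel.
- turntable (a point): Centre of the top face of the fixed steel disc (turntable) in the chamber, 100 mm across, its top 16 mm above the table and 104 mm below the chamber's rim, 12 mm in front of the chamber's centre. z up, x and y as machine.
- lid (a joint): Lid angle in rad: 0 shut, flat on the chamber's rim; grows as it opens upward (about 1.5 is upright; stop at 1.85). A stiff hinge (about 0.22 N m of friction) holds it wherever it is left.
- lid_hinge (a point): Middle of the lid's hinge line, at the top of the chamber's far wall, 100 mm behind the chamber's centre and 120 mm above the table; fixed; axes as machine, the hinge line runs along y.
- lid_edge (a point): Middle of the lid's free edge on its outer (upper) face; moves with the lid: x towards the hinge, z out of the outer face. The lid is a flat white plate with an amber window, 200 mm wide, 212 mm from hinge to free edge, 10 mm thick; shut, its underside lies on the rim and it overhangs the front wall by 12 mm.
- selector (a joint): Selector angle in rad, growing clockwise as seen facing the panel. It has four detents at 0 (one dot), 0.628 (two dots), 1.257 (three dots) and 1.885 (four dots), and springs into the nearest one when let go; the peak torque to cross between detents is about 0.09 N m. Stops lie 0.12 rad beyond the first and last.
- selector_grip (a point): Point on the selector's axis at the height to grip it, 36 mm out from the panel. z: out of the panel; x: the way the pointer points; turns with the knob. Black knob: a disc 52 mm across with a bar grip on it 42 mm long (x) and 14 mm wide (y), whose top is 6 mm beyond this point and whose sides reach 24 mm back from it. A white line marks the pointing end.
- start (a joint): Travel of the start button in m: 0 is out, 0.006 fully pressed; a spring returns it; about 5 N presses it fully.
- start_top (a point): Centre of the top face of the start button, a round grey push button 28 mm across in a dark housing on the panel, below the selector. z: out of the panel.
- pot: Bystander: small orange printed pot without a stem, 54 mm across at the rim, 40 mm tall, standing on the build plate about 110 mm from the goblet. Origin: centre of its underside.
- tin: Bystander: small closed steel tin, 56 mm across, 50 mm tall, standing on the table in front of the build plate (on the robot's side). Origin: centre of its underside.
- scraper: Bystander: scraper with a flat blade and a wooden handle, 160 mm long, lying on the table behind the build plate. Origin: near its middle, on the table; x along its length.
Things that resemble listed ones, but are neither listed nor needed, are in the scene too. What is shaped like the goblet but purple is not meant.

How it is judged:
By the outcome, as a careful person would: the job done as asked, in the order asked, and still so for the second after the job is handed in, with the robot touching nothing.
It also fails if it takes over 69 s, if anything falls off the work surface, if the arm or the gripper's body presses on something with over 40 N, if the wrist force passes 120 N, or if a joint passes its speed limit or range.

## Working session

There is one attempt and no reset: what is moved stays moved. The work goes in short steps, Python scripts to look and compute and a shell command to move; the robot and the scene stay as the last step left them, time stands still between calls to the robot, and variables do not carry over. Pictures are saved under pics/ and viewed, at most 10 in all, crops included, and the job is handed in when it is done.

```bash
ls; mkdir -p pics
python3 - <<'E'
from cell import env
import cv2,numpy as np
s=env.read_state(); print({k:np.round(v,3) for k,v in s.items()}, env.grip_point_offset)
for n in("scene","top"):
    d=env.snapshot(n); cv2.imwrite(f"pics/{n}0.png",d["image"][...,::-1]); print(n,d["camera_matrix"].round(1).tolist(),d["R"].round(3).tolist(),d["t"].round(3).tolist())
a=cv2.imread("pics/scene0.png");b=cv2.imread("pics/top0.png")
E
```

```text
pics
{'clock': np.float64(0.0), 'joint_pos': array([ 1.215,  0.478,  0.022,  1.556, -0.012,  1.109, -0.083]), 'joint_vel': array([ 0.001, -0.   ,  0.002, -0.   ,  0.002,  0.001, -0.001]), 'joint_torque': array([ 0.0000e+00, -5.9645e+01,  1.6080e+00, -2.8119e+01,  1.2000e-02,
        9.0000e-03, -0.0000e+00]), 'tool_pos': array([ 0.165, -0.654,  0.23 ]), 'eef_rot': array([-0.001,  0.992,  0.124, -0.   ]), 'wrist_force': array([ 0.178, -0.201, -0.235]), 'ft_torque': array([-0.01 , -0.046, -0.016]), 'grasp_force': np.float64(0.0), 'grip_width': np.float64(1.003)} -0.0187
scene [[352.5, 0.0, 250.6], [0.0, 352.5, 190.5], [0.0, 0.0, 1.0]] [[0.798, 0.602, 0.007], [0.384, -0.501, -0.775], [-0.463, 0.621, -0.632]] [-0.447, -0.051, 1.135]
top [[380.9, 0.0, 246.9], [0.0, 380.9, 189.8], [0.0, 0.0, 1.0]] [[0.105, -0.994, 0.004], [-0.973, -0.104, -0.206], [0.206, 0.018, -0.978]] [0.044, 0.493, 0.94]
```

View pics/scene0.png

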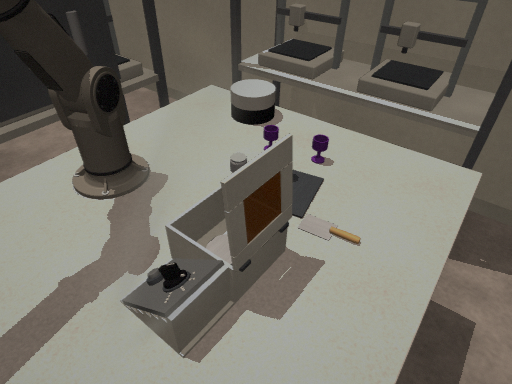

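View pics/top0.png

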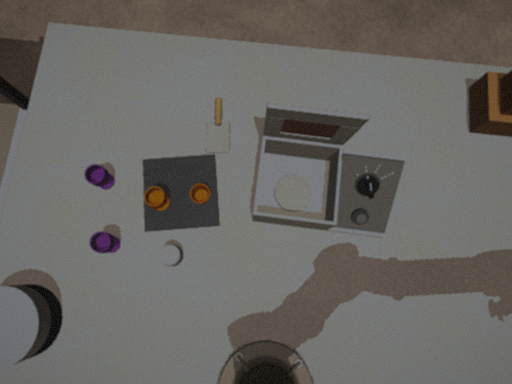

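Scene: in the top view, the orange candidates are at (156,197), which seems to have a foot showing, and (200,194). The purple goblets at (97,175) and (103,242) are decoys. The open box sits at about (296,185), the turntable at (293,192), the knob at (368,186) and the button at (360,217). A crop will confirm which orange one is the goblet.

```bash
cat > h.py <<'E'
from cell import env
import cv2,numpy as np
from scipy.spatial.transform import Rotation as Ro
def ray(d,u,v):
    K=d["camera_matrix"];R=np.array(d["R"]);t=np.array(d["t"])
    return -R.T@t, R.T@np.linalg.inv(K)@np.array([u,v,1.])
def onz(d,u,v,z):
    o,r=ray(d,u,v); return o+r*(z-o[2])/r[2]
def proj(d,X):
    p=d["camera_matrix"]@(d["R"]@np.array(X)+d["t"]); return p[:2]/p[2]
def Rt(s=None):
    s=s or env.read_state(); q=s["eef_rot"]; return Ro.from_quat([q[1],q[2],q[3],q[0]]).as_matrix()
def totool(X):  # shift in tool axes from the measured TCP to world X
    s=env.read_state(); return Rt(s).T@(np.array(X)-s["tool_pos"])
E
python3 - <<'E'
from h import *
d=env.snapshot("top"); im=d["image"][...,::-1].copy()
c=lambda x,y,w,h,f:cv2.resize(im[y:y+h,x:x+w],None,fx=f,fy=f,interpolation=cv2.INTER_CUBIC)
cv2.imwrite("pics/crop1.png",np.hstack([c(135,145,90,90,4),cv2.convertScaleAbs(c(325,145,90,90,4),alpha=1.5)]))
hsv=cv2.cvtColor(im,cv2.COLOR_BGR2HSV)
m=cv2.inRange(hsv,(5,150,90),(20,255,255))
for k in cv2.findContours(m,0,2)[0]:
    if cv2.contourArea(k)>60: print(cv2.boundingRect(k),cv2.contourArea(k),cv2.minEnclosingCircle(k))
E
```

```text
(144, 186, 20, 21) 218.0 ((153.64285278320312, 196.0357208251953), 10.308923721313477)
(190, 183, 20, 20) 287.0 ((199.4600067138672, 192.86000061035156), 9.967601776123047)
(488, 73, 24, 49) 371.0 ((499.5, 97.0), 26.613065719604492)
```

View pics/crop1.png

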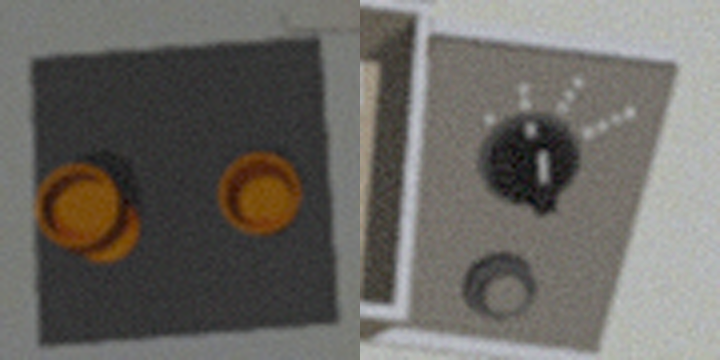

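The left one, at about (155,196), is the goblet: its foot shows beside the cup. The right one, at (200,193), is the pot. Next I'll measure the goblet and the machine.

Run:
```python
from h import *
np.set_printoptions(precision=4,suppress=True)
d=env.snapshot("top"); im=d["image"][...,::-1].copy()
print("cam",ray(d,0,0)[0])
print("goblet cup",onz(d,155.5,196.2,.093)," foot",onz(d,161.7,203.7,.010)); print("pot",onz(d,199.8,193,.048)); print("tin",onz(d,172,255,.05))
cv2.imwrite("pics/machine.png",cv2.convertScaleAbs(cv2.resize(im[95:245,245:415],None,fx=4,fy=4,interpolation=cv2.INTER_CUBIC),alpha=1.5))
```

```text
cam [0.2821 0.0781 1.0212]
goblet cup [0.4372 0.3187 0.093 ]  foot [0.4325 0.3205 0.01  ]
pot [0.4653 0.217  0.048 ]
tin [0.2998 0.2654 0.05  ]
```

View pics/machine.png

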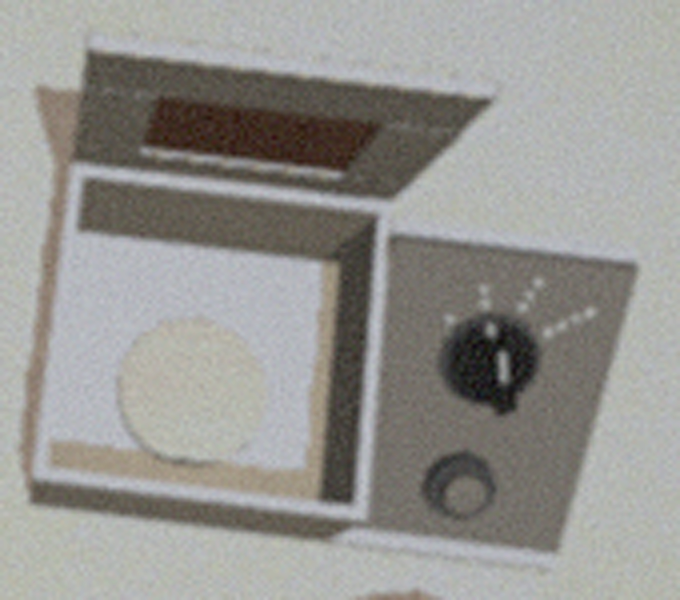

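```bash
cat > fit.py <<'E'
from h import *
from scipy.optimize import least_squares
np.set_printoptions(precision=4,suppress=True)
d=env.snapshot("top")
c,s=np.cos(np.radians(35)),np.sin(np.radians(35))
def pan(u,v,w,e): # u along slope from lower edge, v left from console centre, w out -> machine frame
    return np.array([-.09+e+u*c-w*s,-.175+v,.015+u*s+w*c])
def dot(r,deg,e): a=np.radians(deg); return pan(.13+r*np.cos(a),r*np.sin(a),0,e)
def obs(e): return [((38,480),(-.1,.1,.12)),((362,518),(-.1,-.1,.12)),((75,165),(.1,.1,.12)),((393,203),(.1,-.1,.12)),((193,391),(-.012,0,.016)),
 ((531,296),dot(.047,-18,e)),((570,322),dot(.0515,-54,e)),((450,320),dot(.038,54,e)),((486,297),dot(.0425,18,e)),((638,263),pan(.2,-.075,0,e)),((555,550),pan(0,-.075,0,e))]
def W(p,X):
    R=np.array([[np.cos(p[2]),-np.sin(p[2])],[np.sin(p[2]),np.cos(p[2])]]); X=np.array(X); return np.r_[R@X[:2]+p[:2],X[2]]
def f(p): return np.concatenate([proj(d,W(p,X))-(np.array(q)/4+[245,95]-[.4,.4]) for q,X in obs(p[3])])
r=least_squares(f,[.45,-.03,0,0],loss="soft_l1"); p=r.x
print(p); print(f(p).reshape(-1,2).round(1).tolist())
for n,X in dict(turn=(-.012,0,.016),hinge=(.1,0,.12),sel=pan(.13,0,0,p[3]),grip=pan(.13,0,.036,p[3]),btn_panel=pan(.043,0,0,p[3]),three=dot(.047,-18,p[3])).items(): print(n,W(p,X),proj(d,W(p,X)))
np.save("m.npy",p)
E
python3 fit.py
```

```text
[ 0.5115 -0.0285 -0.0195 -0.    ]
[[-1.0, -0.2], [1.6, 0.7], [-0.5, -0.4], [0.0, -0.2], [0.3, 0.1], [-0.1, -0.5], [-0.3, -0.2], [-0.2, -0.3], [-0.5, -0.5], [0.4, 1.1], [1.0, 0.7]]
turn [ 0.4995 -0.0283  0.016 ] [293.1435 192.4076]
hinge [ 0.6115 -0.0305  0.12  ] [302.754  140.2964]
sel [ 0.5246 -0.2038  0.0896] [367.1966 184.0823]
grip [ 0.5039 -0.2034  0.1191] [370.4972 189.6331]
btn_panel [ 0.4533 -0.2024  0.0397] [359.5591 214.8387]
three [ 0.5609 -0.219   0.1152] [377.2268 168.1234]
```

Run:
```python
from h import *
np.set_printoptions(precision=3,suppress=True)
for X in [(.28,-.5,.3),(.4,-.35,.3),(.47,0,.3),(.437,.319,.3)]: print(X,totool(X))
```

```text
(0.28, -0.5, 0.3) [ 0.149 -0.121 -0.069]
(0.4, -0.35, 0.3) [ 0.302 -0.237 -0.069]
(0.47, 0, 0.3) [ 0.456 -0.56  -0.069]
(0.437, 0.319, 0.3) [ 0.502 -0.877 -0.068]
```

```bash
python3 -m inch '0.04 -0.03 -0.03 0 0.085; 0.08 -0.065 -0.069 0 0.085; 0.12 -0.097 -0.069 0 0.085; 0.16 -0.13 -0.069 0.05 0.085; 0.2 -0.16 -0.069 0.1 0.085; 0.24 -0.19 -0.069 0.15 0.085; 0.28 -0.22 -0.069 0.2 0.085; 0.302 -0.25 -0.069 0.25 0.085; 0.33 -0.3 -0.069 0.27 0.085; 0.355 -0.35 -0.069 0.27 0.085; 0.38 -0.4 -0.069 0.27 0.085; 0.41 -0.45 -0.069 0.27 0.085; 0.43 -0.5 -0.069 0.27 0.085; 0.456 -0.56 -0.069 0.27 0.085; 0.465 -0.61 -0.069 0.27 0.085; 0.473 -0.67 -0.069 0.27 0.085; 0.48 -0.73 -0.069 0.27 0.085; 0.487 -0.78 -0.069 0.27 0.085; 0.495 -0.83 -0.069 0.27 0.085; 0.502 -0.877 -0.069 0.27 0.085'
python3 -m inch '0 0 0 0 0.085;0 0 0 0 0.085'
cat > w.py <<'E'
from h import *
import sys
def wproj(d,X):
    K=d["camera_matrix"]; p=d["R"]@np.array(X)+d["t"]; r=np.hypot(p[0],p[1]); th=np.arctan2(r,p[2]); return np.array([K[0,2],K[1,2]])+K[0,0]*th*p[:2]/r
def wonz(d,u,v,z):
    K=d["camera_matrix"]; a=np.array([u-K[0,2],v-K[1,2]])/K[0,0]; th=np.hypot(*a); 
    r=np.r_[a/th*np.sin(th),np.cos(th)]; R=np.array(d["R"]); o=-R.T@d["t"]; r=R.T@r; return o+r*(z-o[2])/r[2]
E
python3 - <<'E'
from w import *
np.set_printoptions(precision=4,suppress=True)
d=env.snapshot("wrist"); im=d["image"][...,::-1].copy(); s=env.read_state(); print(s["tool_pos"],s["clock"],Rt(s)); print("pred",wproj(d,(.437,.319,.093)),wproj(d,(.437,.319,.01)))
hsv=cv2.cvtColor(im,cv2.COLOR_BGR2HSV); m=cv2.inRange(hsv,(5,120,60),(22,255,255))
for k in cv2.findContours(m,0,2)[0]:
    if cv2.contourArea(k)>100:
        (u,v),r=cv2.minEnclosingCircle(k); print(u,v,r,cv2.contourArea(k),wonz(d,u,v,.093))
cv2.imwrite("pics/w1.png",im)
E
```

```text
clock: 2.75
tool_pos: [0.4369, 0.3205, 0.3004]
eef_rot: [-0.0, 1.0, -0.011, 0.0]
wrist_force: [-0.0, 0.3, -0.2]
grip_width: 0.999
grasp_force: 0.0
clock: 3.0
tool_pos: [0.4372, 0.3183, 0.3]
eef_rot: [0.0, 1.0, -0.011, -0.0]
wrist_force: [1.5, 0.4, -0.1]
grip_width: 0.995
grasp_force: 0.0
[0.4376 0.3176 0.3   ] 3.05 [[ 0.9997 -0.0237 -0.0001]
 [-0.0237 -0.9997 -0.0011]
 [-0.0001  0.0011 -1.    ]]
pred [256.0224 164.3178] [256.0962 151.3022]
252.0 158.9270782470703 24.25922203063965 1536.5 [0.4438 0.3237 0.093 ]
328.2323303222656 133.3737335205078 19.820541381835938 1137.5 [0.4742 0.2314 0.093 ]
```

View pics/w1.png

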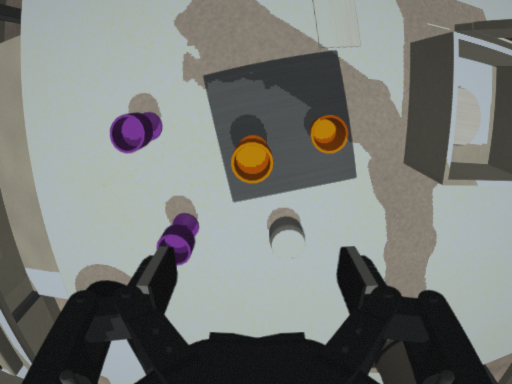

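The wrist view shows the goblet cup rim centred at about (252,161) between the spread fingers, with the pot at (329,133) and the tin at (288,235).

Run:
```python
from w import *
np.set_printoptions(precision=4,suppress=True)
d=env.snapshot("wrist"); im=d["image"][...,::-1].copy()
hsv=cv2.cvtColor(im,cv2.COLOR_BGR2HSV); m=cv2.inRange(hsv,(5,100,50),(24,255,255))[:,200:300]
print(''.join(f"{y}:{np.flatnonzero(m[y]).min()+200}-{np.flatnonzero(m[y]).max()+200} " for y in range(130,190,3) if m[y].any()))
v=np.flatnonzero(m.any(1)); print(v.min(),v.max())
P=wonz(d,252.3,161.5,.093); print(P,totool(np.r_[P[:2],.062]))
print(wonz(d,280,161.5,.093)-wonz(d,232,161.5,.093))
```

```text
136:246-258 139:241-263 142:239-265 145:237-266 148:235-268 151:233-269 154:232-270 157:231-271 160:230-272 163:230-272 166:230-272 169:231-271 172:232-270 175:234-268 178:237-265 181:241-261 
135 183
[0.441  0.3227 0.093 ] [ 0.0031 -0.0056  0.2381]
[-0.0013 -0.058   0.    ]
```

```bash
python3 -m inch '0.002 -0.005 0.05 0 0.085; 0.0025 -0.0055 0.1 0 0.085; 0.0025 -0.0055 0.15 0 0.085; 0.0025 -0.0055 0.19 0 0.085; 0.0025 -0.0055 0.22 0 0.085; 0.0025 -0.0055 0.24 0 0.085; 0.0025 -0.0055 0.247 0 0.085; 0.0025 -0.0055 0.247 0 0.085; 0.0025 -0.0055 0.247 0 0.06; 0.0025 -0.0055 0.247 0 0.04; 0.0025 -0.0055 0.247 0 0.03; 0.0025 -0.0055 0.247 0 0.03; 0.0025 -0.0055 0.247 0 0.03; 0.0025 -0.0055 0.247 0 0.03'
```

```text
clock: 4.85
tool_pos: [0.4404, 0.3248, 0.0546]
eef_rot: [-0.0, 1.0, -0.011, 0.001]
wrist_force: [-0.3, -0.6, 6.7]
grip_width: 0.603
grasp_force: 61.7
```

```bash
python3 -m inch '0 0 -0.015 0 0.03; 0 0 -0.04 0 0.03; 0 0 -0.08 0 0.03; 0 0 -0.12 0 0.03; 0 0 -0.16 0 0.03; 0 0.01 -0.185 0 0.03; 0.005 0.035 -0.2 0 0.03; 0.012 0.07 -0.2 0 0.03; 0.02 0.11 -0.2 0 0.03; 0.027 0.15 -0.2 0 0.03; 0.035 0.19 -0.2 0 0.03; 0.042 0.23 -0.2 0 0.03; 0.05 0.27 -0.2 0 0.03; 0.057 0.305 -0.2 0 0.03; 0.063 0.332 -0.2 0 0.03; 0.067 0.348 -0.2 0 0.03; 0.0675 0.3515 -0.2 0 0.03; 0.0675 0.3515 -0.2 0 0.03;0.0675 0.3515 -0.2 0 0.03'
python3 - <<'E'
from w import *
np.set_printoptions(precision=4,suppress=True)
p=np.load("m.npy")
d=env.snapshot("wrist"); im=d["image"][...,::-1].copy(); e=env.snapshot("top")["image"][...,::-1]
print(wproj(d,(.4995,-.0283,.016)),totool((.4995,-.0283,.0626)))
print("knob",wproj(d,(.5246,-.2038,.0896)),wproj(d,(.5039,-.2034,.1191)))
cv2.imwrite("pics/w2.png",np.hstack([im,cv2.resize(e[100:240,250:410],None,fx=1.8,fy=1.8)]) if 0 else im)
E
```

```text
clock: 7.22
tool_pos: [0.4993, -0.0272, 0.2534]
eef_rot: [-0.0, 1.0, -0.01, 0.0]
wrist_force: [0.0, 0.5, -0.1]
grip_width: 0.6
grasp_force: 62.4
[257.6442 158.6365] [0.0001 0.0008 0.1908]
knob [410.2914 151.0984] [420.3931 175.4339]
```

View pics/w2.png

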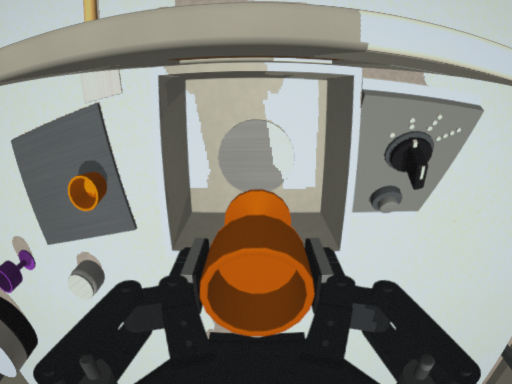

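```bash
python3 -m inch '0.001 0.001 0.03 0 0.03; 0.002 0.001 0.07 0 0.03; 0.002 0.001 0.11 0 0.03; 0.002 0.001 0.145 0 0.03; 0.002 0.001 0.17 0 0.03; 0.002 0.001 0.182 0 0.03; 0.002 0.001 0.186 0 0.03; 0.002 0.001 0.186 0 0.03;  0.002 0.001 0.186 0 0.03'
python3 -m inch '0 0 0.002 0 0.03; 0 0 0.003 0 0.03; 0 0 0.004 0 0.03; 0 0 0.004 0 0.03'
```

```text
clock: 8.45
tool_pos: [0.5021, -0.0296, 0.0682]
eef_rot: [0.0, 1.0, -0.011, 0.001]
wrist_force: [1.2, -0.5, 0.4]
grip_width: 0.6
grasp_force: 62.5
clock: 8.95
tool_pos: [0.5014, -0.0296, 0.0632]
eef_rot: [0.0, 1.0, -0.011, -0.0]
wrist_force: [0.4, -0.3, -0.2]
grip_width: 0.6
grasp_force: 62.5
```

```bash
python3 -m inch '0 0 0.0005 0 0.03; 0 0 0.001 0 0.03;  0 0 0.001 0 0.03'; python3 -m inch '0 0 0.0005 0 0.03; 0 0 0.001 0 0.03;  0 0 0.001 0 0.03'
```

```text
clock: 9.32
tool_pos: [0.5016, -0.0296, 0.0626]
eef_rot: [0.0, 1.0, -0.011, 0.0]
wrist_force: [-0.8, 0.7, 4.3]
grip_width: 0.604
grasp_force: 62.8
clock: 9.7
tool_pos: [0.5018, -0.0296, 0.0626]
eef_rot: [0.0, 1.0, -0.011, 0.0]
wrist_force: [-5.1, -1.1, 15.7]
grip_width: 0.602
grasp_force: 63.7
```

```bash
python3 -m inch '0 0 -0.0008 0 0.03; 0 0 -0.001 0 0.05; 0 0 -0.001 0 0.055; 0 0 -0.001 0 0.06; 0 0 -0.001 0 0.07; 0 0 -0.001 0 0.078; 0 0 -0.001 0 0.08; 0 0 -0.001 0 0.08; 0 0 -0.01 0 0.08; 0 0 -0.03 0 0.08; 0 0 -0.06 0 0.08; 0 0 -0.1 0 0.08; 0 0 -0.15 0 0.08; -0.02 0 -0.2 0 0.08; -0.05 0 -0.22 0 0.08; -0.05 0 -0.22 0 0.08'
python3 - <<'E'
from w import *
np.set_printoptions(precision=4,suppress=True)
d=env.snapshot("wrist"); im=d["image"][...,::-1].copy()
print("turn",wproj(d,(.5015,-.0296,.016)),"rim",wproj(d,(.5015,-.0296,.101)))
big=cv2.resize(im[60:250,130:490],None,fx=2.2,fy=2.2,interpolation=cv2.INTER_CUBIC); cv2.imwrite("pics/w3.png",big)
E
```

```text
clock: 11.7
tool_pos: [0.4509, -0.0284, 0.2836]
eef_rot: [0.001, 1.0, -0.011, 0.002]
wrist_force: [0.4, -0.2, -0.9]
grip_width: 0.939
grasp_force: 0.0
turn [256.503  119.0364] rim [256.5834 125.0636]
```

View pics/w3.png

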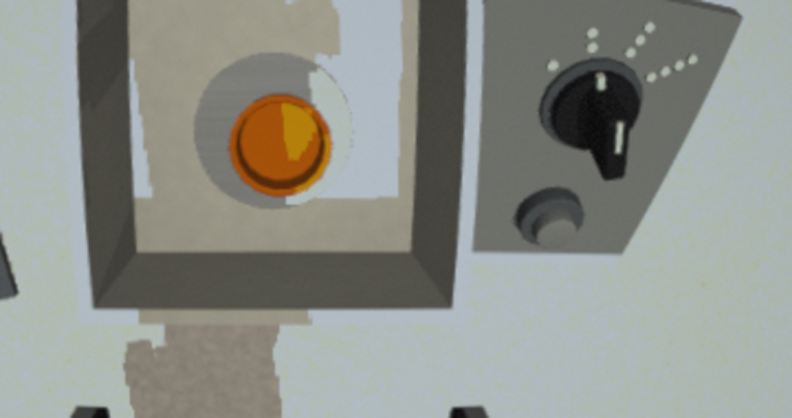

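Goblet stands upright with its rim at crop (280,145). That is within about 3 mm of the disc centre at (273,131), allowing for height. The knob has white marks at (601,82) and (619,137). I'll compare these with where each detent should put them.

```bash
cat >> w.py <<'E'
p=np.load("m.npy"); C,S=np.cos(np.radians(35)),np.sin(np.radians(35))
def pw(u,v,w): # panel coords (about selector axis; x up slope, y left, z out) -> world
    X=np.array([-.09+(.13+u)*C-w*S,-.175+v,.015+(.13+u)*S+w*C])
    c,s=np.cos(p[2]),np.sin(p[2]); return np.array([p[0]+c*X[0]-s*X[1],p[1]+s*X[0]+c*X[1],X[2]])
E
python3 - <<'E'
from w import *
d=env.snapshot("wrist")
q=lambda *a:((wproj(d,pw(*a))-[130,60])*2.2).round().tolist()
print("3dots",q(.047*np.cos(.314),-.047*np.sin(.314),0),"axis disc",q(0,0,.012),"top",q(0,0,.042),"btn",q(-.087,0,.01))
for i,a in enumerate([54,18,-18,-54]):
    a=np.radians(a); c,s=np.cos(a),np.sin(a); print(i+1,"bartop pts",[q(r*c,r*s,.042) for r in(-.021,.008,.021)],"disc",q(.0235*c,.0235*s,.012))
E
```

```text
3dots [643.0, 42.0] axis disc [602.0, 119.0] top [621.0, 156.0] btn [555.0, 223.0]
1 bartop pts [[640.0, 175.0], [614.0, 149.0], [601.0, 136.0]] disc [579.0, 96.0]
2 bartop pts [[619.0, 185.0], [622.0, 145.0], [624.0, 126.0]] disc [603.0, 85.0]
3 bartop pts [[598.0, 183.0], [631.0, 146.0], [646.0, 128.0]] disc [627.0, 87.0]
4 bartop pts [[585.0, 172.0], [635.0, 150.0], [657.0, 141.0]] disc [640.0, 102.0]
```

Knob is at two dots, so it needs one detent clockwise. Next, I'll estimate the lid angle.

Run:
```python
from w import *
from scipy.optimize import least_squares
p[1]+=.002; np.save("m.npy",p)
d=env.snapshot("top"); c,s=np.cos(p[2]),np.sin(p[2])
def L(a,y,L=.212,t=0): X=np.array([.1-L*np.cos(a)+t*np.sin(a),y,.12+L*np.sin(a)+t*np.cos(a)]); return np.array([p[0]+c*X[0]-s*X[1],p[1]+s*X[0]+c*X[1],X[2]])
for a in(1.2,1.3,1.4,1.5,1.6,1.7): print(a,[((proj(d,L(a,y))-[245,95])*4).round().tolist() for y in(.1,-.1)],((proj(d,L(a,-.1,.212,.01))-[245,95])*4).round(), L(a,0,.212,.01).round(3))
print(Rt().round(3).tolist())
```

```text
1.2 [[67.0, 170.0], [478.0, 219.0]] [482. 198.] [ 0.544 -0.027  0.321]
1.3 [[73.0, 126.0], [485.0, 175.0]] [488. 154.] [ 0.564 -0.028  0.327]
1.4 [[78.0, 82.0], [490.0, 131.0]] [493. 111.] [ 0.585 -0.028  0.331]
1.5 [[83.0, 40.0], [495.0, 89.0]] [496.  69.] [ 0.606 -0.028  0.332]
1.6 [[88.0, -1.0], [498.0, 48.0]] [499.  29.] [ 0.628 -0.029  0.332]
1.7 [[93.0, -38.0], [499.0, 9.0]] [499.  -8.] [ 0.649 -0.029  0.329]
[[1.0, -0.022, -0.0], [-0.022, -1.0, -0.0], [-0.0, 0.0, -1.0]]
```

```bash
python3 -m inch '0 0 -0.05 0 0.04; 0 0 -0.1 0 0; 0 0 -0.136 0 0; 0.03 0 -0.136 0 0; 0.08 -0.001 -0.136 0 0; 0.13 -0.002 -0.136 0 0; 0.18 -0.003 -0.136 0 0; 0.229 -0.004 -0.136 0 0; 0.229 -0.004 -0.136 0 0; 0.229 -0.004 -0.09 0 0; 0.229 -0.004 -0.04 0 0; 0.229 -0.004 -0.006 0 0; 0.229 -0.004 -0.006 0 0;0.229 -0.004 -0.006 0 0'
```

```text
clock: 13.6
tool_pos: [0.6811, -0.0293, 0.2888]
eef_rot: [-0.0, 1.0, -0.011, 0.001]
wrist_force: [-0.1, 0.8, 0.5]
grip_width: 0.002
grasp_force: 0.0
```

```bash
python3 -m inch '-0.03 0 0 0 0; -0.05 0 0 0 0; -0.06 0 0 0 0; -0.075 0 0.002 0 0; -0.09 0 0.004 0 0; -0.109 0 0.008 0 0; -0.125 0 0.015 0 0; -0.14 0 0.022 0 0; -0.155 0 0.031 0 0; -0.168 0 0.042 0 0; -0.18 0 0.053 0 0; -0.192 0 0.066 0 0; -0.201 0 0.08 0 0; -0.208 0 0.093 0 0; -0.214 0 0.106 0 0; -0.214 0 0.106 0 0'; python3 -m inch '-0.004 0 0.01 0 0; -0.007 0 0.02 0 0; -0.009 0 0.03 0 0; -0.011 0 0.04 0 0; -0.012 0 0.047 0 0; -0.012 0 0.051 0 0; -0.012 0 0.053 0 0; -0.012 0 0.053 0 0'
```

```text
clock: 15.6
tool_pos: [0.4655, -0.0249, 0.1802]
eef_rot: [-0.0, 1.0, -0.011, -0.001]
wrist_force: [0.5, 0.1, 0.6]
grip_width: -0.0
grasp_force: 0.0
clock: 16.6
tool_pos: [0.4541, -0.0245, 0.1302]
eef_rot: [0.001, 1.0, -0.011, -0.001]
wrist_force: [-11.2, -0.3, 28.0]
grip_width: -0.0
grasp_force: 14.2
```

Lid is down: contact at z = 0.130 with 28 N of reaction, which matches the shut height. Now I'll back off and go to the right of the knob's tail.

Run:
```python
from w import *
np.set_printoptions(precision=4,suppress=True)
print("start",pw(-.036,-.047,.027),totool(pw(-.036,-.047,.027)))
print("end",totool(pw(-.036,-.0185,.027)))
print("btn",pw(-.087,0,.02),"tilt y dir",totool(pw(-.036,-.047,.027))-totool(pw(-.036,-.037,.027)))
```

```text
start [ 0.4787 -0.2479  0.091 ] [0.0297 0.2227 0.0395]
end [0.0296 0.1942 0.0395]
btn [ 0.4419 -0.2002  0.056 ] tilt y dir [0.   0.01 0.  ]
```

```bash
python3 -m inch '0 0 -0.03 0 0; 0 0 -0.08 0 0; 0 0 -0.1 0 0; 0 0 -0.1 0 0'
python3 - <<'E'
from w import *
np.set_printoptions(precision=4,suppress=True)
print(totool(pw(-.036,-.047,.027)))
E
```

```text
clock: 17.1
tool_pos: [0.4556, -0.0246, 0.2297]
eef_rot: [0.0, 1.0, -0.011, 0.002]
wrist_force: [0.6, 0.0, -0.7]
grip_width: 0.004
grasp_force: 0.0
[0.0276 0.2227 0.1389]
```

```bash
python3 -m inch '0.01 0.05 0 0 0; 0.02 0.1 0 0 0; 0.0276 0.15 0 0 0; 0.0276 0.2 0.02 0 0; 0.0276 0.2227 0.05 0 0; 0.0276 0.2227 0.09 0 0; 0.0276 0.2227 0.12 0 0; 0.0276 0.2227 0.139 0 0; 0.0276 0.2227 0.139 0 0; 0.0276 0.2227 0.139 0 0'; python3 -m inch '0 -0.005 0 0 0; 0 -0.01 0 0 0; 0 -0.014 0 0 0; 0 -0.014 0 0 0'; python3 -m inch '0 -0.002 0 0 0; 0 -0.004 0 0 0; 0 -0.004 0 0 0'
```

```text
clock: 18.35
tool_pos: [0.4772, -0.2477, 0.0893]
eef_rot: [-0.0, 1.0, -0.011, -0.0]
wrist_force: [-0.4, 0.1, 0.4]
grip_width: -0.002
grasp_force: 0.0
clock: 18.85
tool_pos: [0.4776, -0.2333, 0.0895]
eef_rot: [0.0, 1.0, -0.011, 0.0]
wrist_force: [-0.5, -0.4, -0.1]
grip_width: -0.003
grasp_force: 0.0
clock: 19.23
tool_pos: [0.4776, -0.2296, 0.0893]
eef_rot: [-0.0, 1.0, -0.011, -0.0]
wrist_force: [0.4, 0.6, 0.0]
grip_width: 0.001
grasp_force: 0.0
```

```bash
for i in 1 2 3; do :; done; python3 -m inch '0 -0.0015 0 0 0; 0 -0.003 0 0 0; 0 -0.003 0 0 0' | egrep 'pos|force'; python3 -m inch '0 -0.0015 0 0 0; 0 -0.003 0 0 0; 0 -0.003 0 0 0'| egrep 'pos|force'
```

```text
tool_pos: [0.4776, -0.2266, 0.0893]
wrist_force: [-1.1, 0.5, -0.5]
grasp_force: 0.0
tool_pos: [0.4777, -0.2236, 0.0893]
wrist_force: [-0.1, -0.2, 0.0]
grasp_force: 0.0
```

```bash
python3 -m inch '0 -0.0015 0 0 0; 0 -0.003 0 0 0; 0 -0.003 0 0 0' | egrep 'pos|force'; python3 -m inch '0 -0.0015 0 0 0; 0 -0.002 0 0 0; 0 -0.002 0 0 0'| egrep 'pos|force';  python3 -m inch '0 -0.0015 0 0 0; 0 -0.002 0 0 0; 0 -0.002 0 0 0'| egrep 'pos|force'
```

```text
tool_pos: [0.4775, -0.2208, 0.0892]
wrist_force: [-1.2, -0.8, -0.9]
grasp_force: 0.4
tool_pos: [0.4774, -0.2192, 0.0892]
wrist_force: [-1.6, -3.3, -0.3]
grasp_force: 1.5
tool_pos: [0.4769, -0.2179, 0.089]
wrist_force: [-2.9, -5.9, -1.5]
grasp_force: 2.7
```

```bash
python3 -m inch '0 -0.001 0 0 0; 0 -0.002 0 0 0; 0 -0.002 0 0 0' | egrep 'pos|force'; python3 -m inch '0 -0.001 0 0 0; 0 -0.0015 0 0 0; 0 -0.0015 0 0 0'| egrep 'pos|force'
```

```text
tool_pos: [0.4764, -0.2164, 0.0887]
wrist_force: [-3.3, -6.6, -2.4]
grasp_force: 3.5
tool_pos: [0.4765, -0.2141, 0.0887]
wrist_force: [-4.2, -3.0, -2.1]
grasp_force: 2.3
```

```bash
python3 -m inch '0 -0.001 0 0 0; 0 -0.0015 0 0 0; 0 -0.0015 0 0 0' | egrep 'pos|force'; python3 -m inch '0 -0.001 0 0 0; 0 -0.0015 0 0 0; 0 -0.0015 0 0 0' | egrep 'pos|force'
```

```text
tool_pos: [0.4765, -0.2101, 0.0886]
wrist_force: [-5.3, 2.1, -1.4]
grasp_force: 2.9
tool_pos: [0.4765, -0.209, 0.0886]
wrist_force: [-5.9, 0.3, -0.5]
grasp_force: 3.1
```

The y force has dropped and changed sign, so the knob has probably clicked over. I'll back away and look.

```bash
python3 -m inch '-0.006 0.004 -0.004 0 0; -0.015 0.012 -0.01 0 0; -0.025 0.012 -0.04 0 0; -0.03 0.012 -0.08 0 0; -0.05 0.012 -0.12 0 0; -0.06 0.012 -0.16 0 0; -0.06 0.012 -0.16 0 0;-0.06 0.012 -0.16 0 0'
python3 - <<'E'
from w import *
d=env.snapshot("wrist"); im=d["image"][...,::-1].copy()
o=np.array([120,30]);f=2.2
cv2.imwrite("pics/w4.png",cv2.resize(im[30:290,120:480],None,fx=f,fy=f,interpolation=cv2.INTER_CUBIC))
q=lambda *a:((wproj(d,pw(*a))-o)*f).round().tolist()
print("3dots",q(.047*np.cos(.314),-.047*np.sin(.314),0),"top",q(0,0,.042),"btn",q(-.087,0,0),q(-.087,0,.02))
for i,a in enumerate([54,18,-18,-54]):
    a=np.radians(a); c,s=np.cos(a),np.sin(a); print(i+1,"bartop",[q(r*c,r*s,.042) for r in(-.021,.008,.021)],"disc",q(.0235*c,.0235*s,.012))
E
```

```text
clock: 23.6
tool_pos: [0.4177, -0.2213, 0.2496]
eef_rot: [0.0, 1.0, -0.011, 0.001]
wrist_force: [0.4, -0.2, -0.1]
grip_width: 0.005
grasp_force: 0.0
3dots [283.0, 4.0] top [247.0, 145.0] btn [261.0, 231.0] [259.0, 257.0]
1 bartop [[289.0, 169.0], [230.0, 136.0], [202.0, 121.0]] disc [205.0, 81.0]
2 bartop [[265.0, 183.0], [240.0, 130.0], [227.0, 104.0]] disc [231.0, 63.0]
3 bartop [[234.0, 184.0], [252.0, 130.0], [261.0, 104.0]] disc [266.0, 63.0]
4 bartop [[208.0, 170.0], [262.0, 136.0], [288.0, 120.0]] disc [294.0, 79.0]
```

View pics/w4.png

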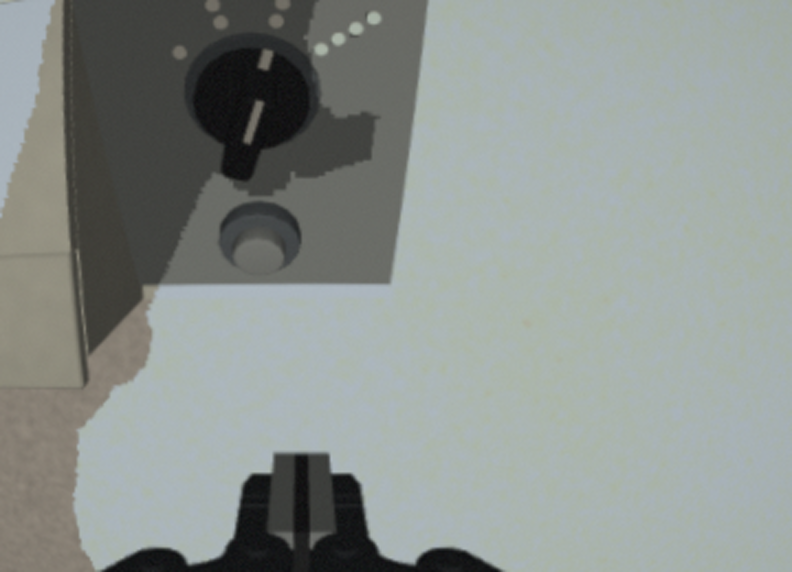

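Pointer marks at (266,59) and (260,102)-(248,142) match the three-dots prediction. Button top is at (259,253), about 18 mm out from the panel.

Run:
```python
from w import *
np.set_printoptions(precision=4,suppress=True)
for w in(.032,.022,.018): print(w,totool(pw(-.087,0,w)-[.011,0,0]))
```

```text
0.032 [ 0.0061 -0.0211  0.183 ]
0.022 [ 0.0119 -0.0211  0.1912]
0.018 [ 0.0141 -0.0211  0.1945]
```

```bash
python3 -m inch '0 -0.02 0.04 0 0; 0.006 -0.021 0.09 0 0; 0.006 -0.021 0.14 0 0; 0.006 -0.021 0.17 0 0; 0.006 -0.021 0.183 0 0; 0.009 -0.021 0.187 0 0; 0.012 -0.021 0.191 0 0; 0.012 -0.021 0.191 0 0'| egrep 'pos|force'; python3 -m inch '0.0011 0 0.0016 0 0; 0.0023 0 0.0033 0 0; 0.0023 0 0.0033 0 0' | egrep 'pos|force'; python3 -m inch '0.0011 0 0.0016 0 0; 0.0023 0 0.0033 0 0; 0.0023 0 0.0033 0 0' | egrep 'pos|force'
```

```text
tool_pos: [0.4312, -0.2004, 0.059]
wrist_force: [0.8, -1.1, 0.2]
grasp_force: 0.0
tool_pos: [0.433, -0.2005, 0.0553]
wrist_force: [0.4, -1.3, 3.8]
grasp_force: 1.2
tool_pos: [0.4353, -0.2006, 0.052]
wrist_force: [0.1, -0.9, 5.5]
grasp_force: 2.5
```

```bash
python3 -m inch '0.0011 0 0.0016 0 0; 0.0017 0 0.0025 0 0; 0.0017 0 0.0025 0 0' | egrep 'pos|force'; python3 -m inch '0.0005 0 0.001 0 0; 0.0009 0 0.0015 0 0; 0.0009 0 0.0015 0 0' | egrep 'pos|force'
```

```text
tool_pos: [0.4357, -0.2007, 0.0511]
wrist_force: [-11.1, 3.0, 33.7]
grasp_force: 17.3
tool_pos: [0.4359, -0.2008, 0.0507]
wrist_force: [-17.0, 4.8, 52.0]
grasp_force: 26.4
```

```bash
python3 -m inch '-0.003 0 -0.005 0 0; -0.009 0 -0.013 0 0; -0.015 0 -0.04 0 0; -0.015 0 -0.09 0 0; -0.015 0.0 -0.15 0 0; -0.015 0 -0.2 0 0; -0.015 0 -0.2 0 0; -0.015 0 -0.2 0 0; -0.015 0 -0.2 0 0'
python3 - <<'E'
from w import *
d=env.snapshot("wrist"); im=d["image"][...,::-1]; t=env.snapshot("top")["image"][...,::-1]
a=cv2.resize(im[20:270,60:420],(576,400)); b=cv2.resize(t[90:240,130:220],(210,350)); c=np.zeros((400,210,3),np.uint8); c[:350]=b
cv2.imwrite("pics/fin.png",np.hstack([a,c]))
E
```

```text
clock: 27.28
tool_pos: [0.4213, -0.1997, 0.246]
eef_rot: [-0.001, 1.0, -0.011, -0.002]
wrist_force: [-0.8, -0.0, 0.4]
grip_width: 0.003
grasp_force: 0.0
```

View pics/fin.png

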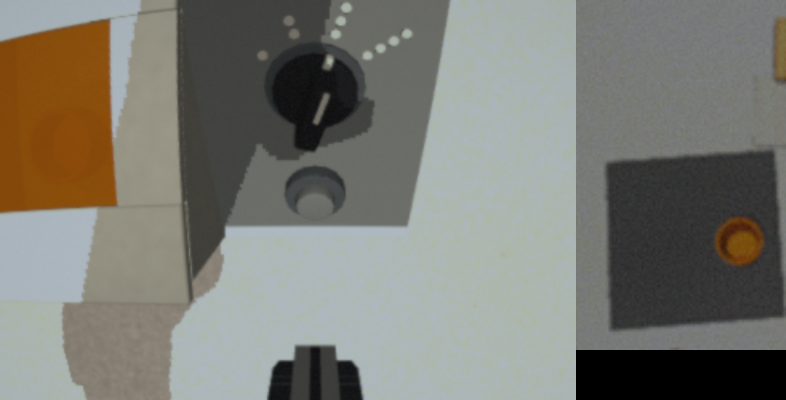

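The lid is shut, with the goblet faintly visible upright through the window at (65,145). The pointer is at three dots (white marks at (328,62) and (322,108)), the button at (315,200) is back out, and the pot hasn't moved. Handing in.

```bash
python3 -c "
from cell import env
print(env.hand_in())"
```

```text
the job is handed in; nothing more can be done
None
```

The job is handed in at about 27 s: the goblet is upright about 3 mm from the turntable's centre, the lid is shut, the selector is at three dots, and the start button was then pressed to its stop (52 N peak at the wrist) and released.

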